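# Nest the four little saucepans in size order

### The arm

A 7-joint arm with a two-finger parallel gripper is mounted at the origin on a cart in front of the work surface, level with it; the furniture and walls round the work are solid. World frame = base frame: x ahead of the robot, y to its left, z up, the work surface at z = 0. Lengths are in m, angles in rad, forces in N, time in s.
With the tool pointing down it reaches from about 0.425 to 1.025 m from the base axis. Payload 9.4 kg.
Tool frame: the origin (TCP) lies midway between the tips of the shut fingers; the grasp point (between the pads) lies behind it (r.hold_point_z is the z of the grasp point in the tool frame, in m); z points along the fingers, y is the line along which they close (so a half turn about z gives the same grasp; the last joint's range is limited). The gripper opens to 93 mm and grips with 3 to 60 N. Pads are 15 mm wide; open, the fingers measure 128 mm over their backs; the gripper's body (75 mm by 188 mm) begins 65 mm behind the grasp point.
Start: joints at [-1.386, 0.599, -0.003, 1.599, 0.002, 0.943, -0.08], TCP at [0.188, 0.7, 0.219] pointing down, gripper open.
Joint ranges: [-2.57, 2.57], [-0.35, 1.97], [-1.29, 1.29], [0.11, 2.56], [-1.05, 4.19], [0.11, 1.86], [-2.63, 2.63]. Speed limits (rad/s): [2.22, 2.22, 3.01, 3.01, 3.14, 3.14, 3.14].

### API

Orientations are given as a rotation vector (axis times angle).
In Python, from rig import r gives the robot as it stands.
- The arm moves only by the tool step_arm, never from a script. Its argument "plan" is a list of rows, each an object with "travel": the shift along the tool's x, y, z in mm, a list of three; "yaw": the turn about the tool's z in degrees. In form: [{"travel": [tx, ty, tz], "yaw": yaw}, ...]. A call has 1 to 12 rows; each row shifts and turns the commanded pose from where the row before left it, along the tool's axes as they then stand; what a row does not reach is not made up. A row lasts 1/12 s, in which the tool goes at most 41.7 mm and 7.16 degrees, less where a joint would pass 70% of its speed; a pose out of reach is approached as far as the arm can. A call with a gripper value outside its range is refused whole. "gripper" is the opening in per cent of the stroke, from 0 (shut) to 100 (fully open), set as the call begins (left out, the last holds). The fingers move at their own pace and stop on an object; "grip_force" is the grip in N (left out, the last holds). Time passes only in rows, so rows that do not move let the fingers close. It gives the time, the measured TCP pose, the force, the opening and the grip force at its end, in the units of the state.
- r.sense(): the state, without advancing time (a new reading comes with each control period).
- r.grab_frame(name): name is "scene" or "side" or "wrist"; returns a dict with "color" (480x640x3 uint8, red, green, blue), "z_map" (480x640 float32, m along the optical axis (not along the pixel's ray), 0 where there is no reading), "mtx" (3x3 intrinsics, pixels), "rvec" (rotation vector, rad) and "tvec" (3), from world to camera coordinates, as OpenCV has them. Camera axes: x right, y down, z forward; pixel columns grow to the right and rows downward; lengths in m; the calibration is good to about 2 mm. A picture is of the moment at which its call begins.
- r.close_job(): hands the job in; it is judged then, once.
Trained networks look in a picture, given as the dict that the camera call returned (one of the last four; its "shot" number tells which), for a name from the list of things; names that differ only in an ending like _2 or _b are one class to them, and where a whole thing is asked for, a point or a joint stands for the part that bears it (a point fixed in the world has none). Each returns a list of dicts, best first, with "p" (0 to 1); they miss things now and then, are a little off and sometimes report something else, mostly with a low value. They report only what shows in the picture. A call takes as long as a camera call.
- r.regions_of(picture, target): "mask" (480x640 bool, what is visible of it) and "rect" ([left, top, right, bottom] in pixels, round what is visible of it).
- r.mark_of(picture, target): "centre" ([column, row] in pixels: a listed point, or the origin of a listed thing).
The state is a dict: "clock": time; "q": joint angles; "qd": joint speeds; "effort": joint torques, N m; "eef_pos": TCP position; "tool_rot": TCP orientation; "ft_force": force on the tool from outside, world axes, zero at the start; "moment": the same for the moment, N m; "grip_width": finger opening in m; "finger_force": force on a finger pad.
Only numpy, scipy, OpenCV 4.12 (cv2) and the standard library are available. Lean on these libraries where they do the work, as an engineer would, in place of code of your own. Each camera call takes 0.05 s, during which the arm holds its last target. There are 200 camera calls.

### The job

Put the four little steel saucepans together as one nest for the cupboard: each pan fully home inside the next bigger one, built up in the biggest pan where it stands, with all four handles pointing the same way, one above the other. Somebody has put the smallest straight into the biggest, so it must come out again first; set each pan down inside rather than dropping it, keep the pans upright and leave everything else on the worktop and hob alone.

Things in the scene. Friction and masses are not known exactly. Their poses are not given: they have to be found in the camera images.
- pan1: biggest of four small steel saucepans: outside 96 mm across (foot 6 mm less, up to 7 mm high), inside 91 mm, 46 mm high, 0.4 kg +-25 %. Inner floor 11 mm above the underside. Flat black handle along the pan's -x, its end 125 mm from the axis. Origin: centre of the underside, z up. Stands on the worktop with the smallest pan in it.
- pan2: second biggest of four small steel saucepans: outside 83 mm across (foot 6 mm less, up to 7 mm high), inside 78 mm, 46 mm high, 0.12 kg +-25 %. Inner floor 11 mm above the underside. Flat black handle along the pan's -x, its end 125 mm from the axis. Origin: centre of the underside, z up.
- pan3: second smallest of four small steel saucepans: outside 70 mm across (foot 6 mm less, up to 7 mm high), inside 65 mm, 46 mm high, 0.09 kg +-25 %. Inner floor 11 mm above the underside. Flat black handle along the pan's -x, its end 125 mm from the axis. Origin: centre of the underside, z up.
- pan4: smallest of four small steel saucepans: outside 57 mm across (foot 6 mm less, up to 7 mm high), inside 52 mm, 46 mm high, 0.07 kg +-25 %. Inner floor 11 mm above the underside. Flat black handle along the pan's -x, its end 125 mm from the axis. Origin: centre of the underside, z up. Starts on the inner floor of the biggest pan, its handle over the rim, 17 to 35 degrees from that pan's handle.
- pan1_end (a point): middle of the free end of the handle of the biggest pan. The handle is a level bar 15 mm wide and 7 mm thick, flush with the rim: underside 39 mm, top 46 mm above that pan's underside; nested, each handle clears the one below by 4 mm
- pan2_end (a point): middle of the free end of the handle of the second biggest pan. The handle is a level bar 15 mm wide and 7 mm thick, flush with the rim: underside 39 mm, top 46 mm above that pan's underside; nested, each handle clears the one below by 4 mm
- pan3_end (a point): middle of the free end of the handle of the second smallest pan. The handle is a level bar 15 mm wide and 7 mm thick, flush with the rim: underside 39 mm, top 46 mm above that pan's underside; nested, each handle clears the one below by 4 mm
- pan4_end (a point): middle of the free end of the handle of the smallest pan. The handle is a level bar 15 mm wide and 7 mm thick, flush with the rim: underside 39 mm, top 46 mm above that pan's underside; nested, each handle clears the one below by 4 mm
- fork: bystander, leave alone: steel fork lying flat near the front edge under the pan handles, 196 x 27 mm, 13 mm high; origin under its middle, its length along x
- tomato_tin: bystander, leave alone: food tin, 86 mm across, 40 mm high, behind the pans; origin centre of the underside
- timer: bystander, leave alone: green and white kitchen timer, 65 mm across, 58 mm high, behind the pans; origin centre of the underside
- garlic: bystander, leave alone: garlic bulb, 50 mm across, 51 mm high, next to the hob; origin centre of the underside
- milk_jug: bystander, leave alone: small steel milk jug with a handle, 57 x 74 mm, 65 mm high, at the right end; origin centre of the underside
- peg: bystander, leave alone: wooden clothes peg lying on the front of the hob, 72 x 15 mm, 12 mm high; origin centre of the underside

How it is judged:
By the outcome, as a careful person would: the job done as asked, in the order asked, and still so for the second after the job is handed in, with the robot touching nothing.
It also fails if it takes over 64 s, if anything falls off the work surface, if the arm or the gripper's body presses on something with over 40 N, if the wrist force passes 120 N, or if a joint passes its speed limit or range.

## Working session

There is one attempt and no reset: what is moved stays moved. The work goes in short steps, Python scripts to look and compute and a tool call to move; the robot and the scene stay as the last step left them, time stands still between calls to the robot, and variables do not carry over. Pictures are saved under pics/ and viewed, at most 10 in all, crops included, and the job is handed in when it is done.

Besides the shell and the picture viewer there is one more tool, called as name([rows], argument=value, ...), one row to a line, values as JSON. step_arm: Moves the arm, as the interface text tells. Its arguments: {"type":"object","properties":{"plan":{"type":"array","items":{"type":"object","properties":{"travel":{"type":"array","items":{"type":"number"}},"yaw":{"type":"number"}}}},"gripper":{"type":"number"},"grip_force":{"type":"number"}},"required":["plan"]}

```bash
ls; mkdir -p pics
cat > h.py <<'E'
from rig import r
import numpy as np, cv2
def cam(n,save=None):
    f=r.grab_frame(n)
    if save: cv2.imwrite('pics/'+save,f['color'][:,:,::-1])
    return f
def cloud(f,mask=None):
    K=np.array(f['mtx']);R=cv2.Rodrigues(np.array(f['rvec'],float))[0];t=np.array(f['tvec']).ravel()
    z=f['z_map'];m=(z>0) if mask is None else (mask&(z>0))
    v,u=np.nonzero(m);d=z[v,u]
    P=np.stack([(u-K[0,2])/K[0,0]*d,(v-K[1,2])/K[1,1]*d,d],1)
    return (P-t)@R,np.stack([u,v],1)
def pix2plane(f,uv,h):
    K=np.array(f['mtx']);R=cv2.Rodrigues(np.array(f['rvec'],float))[0];t=np.array(f['tvec']).ravel()
    d=R.T@np.array([(uv[0]-K[0,2])/K[0,0],(uv[1]-K[1,2])/K[1,1],1]);c=-R.T@t
    return c+d*(h-c[2])/d[2]
E
python3 - <<'E'
from h import *
np.set_printoptions(precision=4,suppress=True)
print(r.sense(), r.hold_point_z)
for n in ['scene','side']:
    f=cam(n,n+'0.png')
    c=-cv2.Rodrigues(np.array(f['rvec'],float))[0].T@np.array(f['tvec']).ravel();print(n,c)
    for t in ['pan1','pan2','pan3','pan4','fork','tomato_tin','timer','garlic','milk_jug','peg']:
        g=r.regions_of(f,t)
        for o in g[:2]:
            P,_=cloud(f,o['mask']); print(t,round(o['p'],2),o['rect'],np.median(P,0),P.min(0),P.max(0))
    for i in range(1,5):
        g=r.mark_of(f,f'pan{i}_end'); 
        print(i,[(round(o['p'],2),o['centre'],pix2plane(f,o['centre'],.043 if i<4 else .054)) for o in g[:2]])
E
```

```text
pics
{'clock': 0.0, 'q': array([-1.3857,  0.6001, -0.0025,  1.6001,  0.0018,  0.9429, -0.0798]), 'qd': array([-0.0004,  0.0004, -0.0002, -0.0006, -0.0005, -0.0015,  0.0012]), 'effort': array([  0.001 , -76.5063,   1.4976, -25.2344,  -0.0524,   0.0168,
         0.0001]), 'eef_pos': array([0.1876, 0.6998, 0.2178]), 'tool_rot': array([-0.41  , -3.1147,  0.0025]), 'ft_force': array([ 0.1917, -0.0326, -0.1384]), 'moment': array([ 0.041 , -0.0532,  0.0154]), 'finger_force': 0.0, 'grip_width': 0.09274941427460846} -0.0188
scene [0.0177 0.4248 0.5392]
pan1 0.97 [378.5, 200.4, 460.9, 236.1] [ 0.5671 -0.3809  0.0299] [ 0.4641 -0.7752 -0.1753] [ 0.665  -0.3319  0.0466]
pan1 0.78 [257.0, 246.5, 345.2, 300.7] [ 0.5647 -0.052   0.0318] [ 0.4675 -0.1292 -0.0029] [ 0.7019 -0.0189  0.057 ]
pan2 0.97 [378.5, 200.4, 460.9, 236.1] [ 0.5671 -0.3809  0.0299] [ 0.4641 -0.7752 -0.1753] [ 0.665  -0.3319  0.0466]
pan2 0.78 [257.0, 246.5, 345.2, 300.7] [ 0.5647 -0.052   0.0318] [ 0.4675 -0.1292 -0.0029] [ 0.7019 -0.0189  0.057 ]
pan3 0.97 [378.5, 200.4, 460.9, 236.1] [ 0.5671 -0.3809  0.0299] [ 0.4641 -0.7752 
[... 2615 characters left out ...]
-0.3363  0.0013] [ 0.7369 -0.2765  0.0595]
garlic 0.53 [264.7, 251.5, 284.6, 303.7] [ 0.4897 -0.1882  0.0041] [ 0.4754 -0.26   -0.0033] [ 0.5005 -0.068   0.0145]
milk_jug 0.52 [369.4, 313.2, 386.2, 352.1] [ 0.6684 -0.4032  0.0506] [ 0.6023 -0.5658 -0.0031] [ 0.7107 -0.338   0.1863]
peg 0.58 [278.0, 197.3, 297.2, 210.0] [0.5731 0.1189 0.016 ] [0.5496 0.0873 0.0035] [0.5932 0.1704 0.0214]
1 [(0.7, [259.8, 243.3], array([ 0.4678, -0.083 ,  0.043 ]))]
2 [(0.94, [278.2, 353.1], array([ 0.4613, -0.4327,  0.043 ]))]
3 [(0.79, [273.5, 265.3], array([ 0.4895, -0.1742,  0.043 ])), (0.22, [330.8, 338.5], array([ 0.5694, -0.4194,  0.043 ]))]
4 [(0.89, [263.2, 227.6], array([ 0.4835, -0.0334,  0.054 ]))]
```

Run:
```python
import cv2,numpy as np
a=cv2.imread('pics/scene0.png')[160:360,180:480];b=cv2.imread('pics/side0.png')[180:380,230:430]
cv2.imwrite('pics/c0.png',np.hstack([cv2.resize(a,None,fx=1.6*1,fy=1.6),cv2.resize(b,None,fx=1.6,fy=1.6)]))
```

```text
(no output)
```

View pics/c0.png

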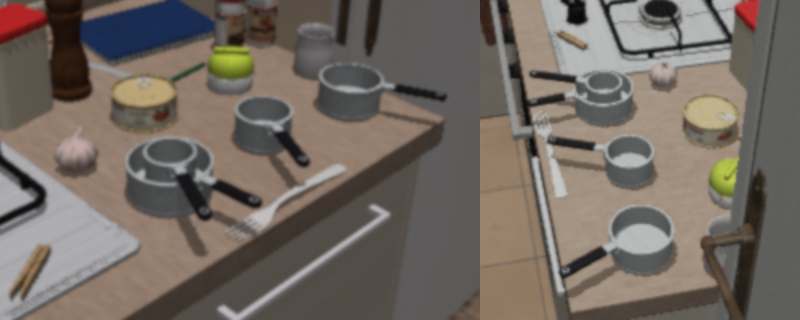

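The pictures show the nested pair (pan1+pan4) at scene crop ~(170,175), pan3 in the middle, pan2 at the right, and the fork lying in front under the handles. Next I'll fit the circles and make a height map for a free spot.

```bash
cat >> h.py <<'E'
from scipy.optimize import least_squares
from scipy.spatial.transform import Rotation as Ro
def fitpan(P,c0,R,ztop,it=3):
    """fit rim circle (known mid radius R, band) from cloud near c0, returns centre, handle yaw (direction of handle), n"""
    c=np.array(c0,float)
    for tol in (.02,.012,.008,.006)[:it+1]:
        d=np.hypot(*(P[:,:2]-c).T)
        S=P[(abs(P[:,2]-ztop)<.004)&(abs(d-R)<tol)]
        c=least_squares(lambda c:np.hypot(*(S[:,:2]-c).T)-R,c,loss='soft_l1',f_scale=.002).x
    d=np.hypot(*(P[:,:2]-c).T)
    H=P[(abs(P[:,2]-ztop+.001)<.004)&(d>R+.02)&(d<.128)&(P[:,0]<c[0]-.02)]
    a=np.arctan2(*(H[:,:2]-c).T[::-1])
    a=np.mod(a,2*np.pi);m=np.median(a);H2=H[abs(a-m)<.25] if len(H) else H
    if len(H2)>3:
        v=np.median((H2[:,:2]-c)/np.hypot(*(H2[:,:2]-c).T)[:,None],0);m=np.arctan2(v[1],v[0])%(2*np.pi)
    return c,np.degrees(m)-180,len(S),len(H2),S
def axes():
    s=r.sense();M=Ro.from_rotvec(s['tool_rot']).as_matrix();return s,M
def go(target):
    s,M=axes();d=M.T@(np.array(target)-s['eef_pos'])*1000
    print('t',round(s['clock'],2),'pos',s['eef_pos'].round(4),'toolx',M[:,0].round(4),'tooly',M[:,1].round(4),'delta mm',d.round(1))
E
python3 - <<'E'
from h import *
np.set_printoptions(precision=4,suppress=True)
fs=cam('scene');fd=cam('side')
Ps=cloud(fs)[0];Pd=cloud(fd)[0]
for nm,P in (('scene',Ps),('side',Pd)):
    print(nm,'table z',np.median(P[(abs(P[:,2])<.01)&(P[:,0]>.5)&(P[:,0]<.8)&(P[:,1]<-.1)&(P[:,1]>-.4)][:,2]))
    for n,c0,R,zt in (('pan1',(.587,-.056),.0468,.046),('pan4',(.587,-.056),.0273,.057),('pan3',(.585,-.208),.0338,.046),('pan2',(.563,-.375),.0403,.046)):
        try:print(n,*fitpan(P,c0,R,zt)[:4])
        except Exception as e:print(n,e)
P=np.vstack([Ps,Pd])
xs=np.arange(.42,.96,.02);ys=np.arange(.12,-.56,-.02)
print('cols y',ys[0],ys[-1])
for x in xs[::-1]:
    row=''
    for y in ys:
        z=P[(abs(P[:,0]-x)<.01)&(abs(P[:,1]-y)<.01)][:,2]
        row+='%3s'%('..' if len(z)==0 else min(99,int(round(np.percentile(z,95)*1000/5)*5)) if z.max()>-.02 else '--')
    print('%.2f'%x,row)
go((.56,-.2,.35))
E
```

```text
scene table z -0.001035380149005466
pan1 [ 0.5906 -0.0684] 5.844634744618588 237 221
pan4 [ 0.591  -0.0694] -24.894468519318565 180 271
pan3 [ 0.597  -0.2267] -25.921408975758936 170 195
pan2 [ 0.5779 -0.3752] 21.996612864178275 169 141
side table z -3.699845079529304e-05
pan1 [ 0.5908 -0.0727] 8.015290919913014 148 103
pan4 [ 0.5917 -0.0736] -22.90117715064818 93 127
pan3 [ 0.5973 -0.2311] -23.247930723777472 151 155
pan2 [ 0.5788 -0.3798] 24.231944425287423 240 207
cols y 0.12 -0.5400000000000001
0.94  10  5  5 50 30 10  0  0 .. .. .. .. .. .. .. ..  0 10 10 10 15 10 10 15 10 10 15 15 10 .. .. .. .. ..
0.92   5  5  5 25 25 10  0  0 .. .. .. .. .. .. .. ..  0 10 10 10 10 10 10 10 10 10 10 10  5 -5 .. .. .. ..
0.90   5  5  5 25 25  5 40 99 99 99 99 .. .. .. .. 10 10 10 10 10 10 10 10 10 10 10 10 10 .. .. .. .. .. ..
0.88   5  5  5 25 25 10 99 99 99 99 99 99 99 ..  0 10  5 10 10 10 10 10 15 15 10 10 10 10 .. .. .. .. .. ..
0.86  25 25 25 25 25 10 99 99 99 99 99 99 99 99  0  0  5  5  0  0  0  5 10 10 10 10 10 .. .. .. .. .. .. ..
0.84  25 25 25 25 25 10 99 99 99 99 99 99 99 99  0  0  0
[... 1746 characters left out ...]
  0  0  0 45 45  0  0 -- -- -- --
0.50   0  0  0  0  0  0  0 50  0  0 45  0  0-70  0 45  5  0  0  0  0  0  0  0  0  0 40 45  0 -5 -- -- -- --
0.48   0  0  0  0  0  0  0 55  0  0 45  5  5 10 10 45 10  5  0  0  0  0  0  0  0  0 35 45 15  0 -- -- -- --
0.46  -- -- -- -- -- -- -- -- -- -- 45-100 -- -- -- -- -- -- -- -- -- -- -- -- ..  0 .. 45 45 .. .. -- -- --
0.44  -- -- -- -- -- -- -- -- -- -- -- -- -- -- -- -- -- -- .. .. .. .. .. .. .. .. .. .. .. .. .. .. -- --
0.42  -- -- -- -- -- -- -- -- -- -- -- -- -- -- -- -- -- -- .. .. .. .. .. .. .. .. .. .. .. .. .. .. .. --
t 1.6 pos [0.1877 0.7003 0.2186] toolx [-0.9659  0.2588 -0.    ] tooly [0.2588 0.9659 0.    ] delta mm [-592.7 -773.2 -131.4]
```

step_arm([
  {"travel": [-29.5,-26.5,-9.5]},
  {"travel": [-29.5,-26.5,-9.5]},
  {"travel": [-29.5,-26.5,-9.5]},
  {"travel": [-29.5,-26.5,-9.5]},
  {"travel": [-29.5,-26.5,-9.5]},
  {"travel": [-29.5,-26.5,-9.5]},
  {"travel": [-29.5,-26.5,-9.5]},
  {"travel": [-29.5,-26.5,-9.5]},
  {"travel": [-29.5,-26.5,-9.5]},
  {"travel": [-29.5,-26.5,-9.5]},
  {"travel": [-29.5,-26.5,-9.5]},
  {"travel": [-29.5,-26.5,-9.5]},
])

```text
invalid input at $.plan[0]: expected keys travel, yaw
```

step_arm([
  {"travel": [-18.5,-37,0]},
  {"travel": [-18.5,-37,0]},
  {"travel": [-18.5,-37,0]},
  {"travel": [-18.5,-37,0]},
  {"travel": [-18.5,-37,0]},
  {"travel": [-18.5,-37,0]},
  {"travel": [-18.5,-37,0]},
  {"travel": [-18.5,-37,0]},
  {"travel": [-18.5,-37,0]},
  {"travel": [-18.5,-37,0]},
  {"travel": [-18.5,-37,0]},
  {"travel": [0,0,0]},
])

```text
invalid input at $.plan[0]: expected keys travel, yaw
```

```bash
cat > w.py <<'E'
from h import *
import sys
np.set_printoptions(precision=4,suppress=True)
f=cam('wrist',sys.argv[1] if len(sys.argv)>1 else None);P=cloud(f)[0]
c=-cv2.Rodrigues(np.array(f['rvec'],float))[0].T@np.array(f['tvec']).ravel();print('cam',c)
T=P[(abs(P[:,2])<.01)&(P[:,0]>.5)&(P[:,0]<.8)&(P[:,1]<-.1)&(P[:,1]>-.4)];print('table z',np.median(T[:,2]) if len(T) else None)
for n,c0,R,zt in (('pan1',(.591,-.071),.0468,.046),('pan4',(.591,-.071),.0273,.057),('pan3',(.597,-.229),.0338,.046),('pan2',(.578,-.377),.0403,.046)):
    try:print(n,*fitpan(P,c0,R,zt)[:4])
    except Exception as e:print(n,e)
s=r.sense();print(s['q']);go((.59,-.07,.2))
E
python3 w.py w1.png
```

```text
cam [0.1252 0.719  0.385 ]
table z None
pan1 [ 0.591 -0.071] nan 0 0
pan4 [ 0.591 -0.071] nan 0 0
pan3 [ 0.597 -0.229] nan 0 0
pan2 [ 0.578 -0.377] nan 0 0
[-1.3857  0.5993 -0.0025  1.5994  0.0018  0.9429 -0.0798]
t 1.65 pos [0.1877 0.7003 0.2186] toolx [-0.9659  0.2589 -0.0001] tooly [0.2589 0.9659 0.    ] delta mm [-588.  -639.9   18.6]
  return _methods._mean(a, axis=axis, dtype=dtype,
  ret = ret.dtype.type(ret / rcount)
```

View pics/w1.png

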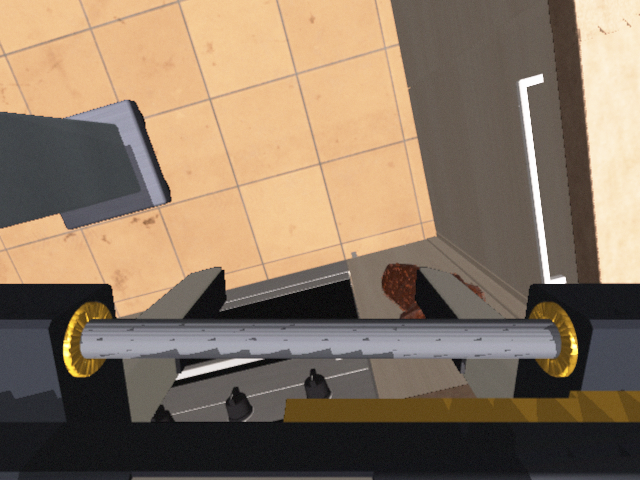

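The wrist frame shows only the floor and oven front, with the finger bar at rows 320-380: the arm hasn't moved because yaw is required in every row.

step_arm([
  {"travel": [-29.5,-26.5,-9.5],"yaw": 0},
  {"travel": [-29.5,-26.5,-9.5],"yaw": 0},
  {"travel": [-29.5,-26.5,-9.5],"yaw": 0},
  {"travel": [-29.5,-26.5,-9.5],"yaw": 0},
  {"travel": [-29.5,-26.5,-9.5],"yaw": 0},
  {"travel": [-29.5,-26.5,-9.5],"yaw": 0},
  {"travel": [-29.5,-26.5,-9.5],"yaw": 0},
  {"travel": [-29.5,-26.5,-9.5],"yaw": 0},
  {"travel": [-29.5,-26.5,-9.5],"yaw": 0},
  {"travel": [-29.5,-26.5,-9.5],"yaw": 0},
  {"travel": [-29.5,-26.5,-9.5],"yaw": 0},
  {"travel": [-29.5,-26.5,-9.5],"yaw": 0},
])

```text
clock: 2.65
eef_pos: [0.448, 0.2997, 0.3335]
tool_rot: [0.41, 3.114, 0.001]
ft_force: [0.4, 0.1, 0.2]
grip_width: 0.093
finger_force: 0.0
```

step_arm([
  {"travel": [-18.5,-37,0],"yaw": 0},
  {"travel": [-18.5,-37,0],"yaw": 0},
  {"travel": [-18.5,-37,0],"yaw": 0},
  {"travel": [-18.5,-37,0],"yaw": 0},
  {"travel": [-18.5,-37,0],"yaw": 0},
  {"travel": [-18.5,-37,0],"yaw": 0},
  {"travel": [-18.5,-37,0],"yaw": 0},
  {"travel": [-18.5,-37,0],"yaw": 0},
  {"travel": [-18.5,-37,0],"yaw": 0},
  {"travel": [-18.5,-37,0],"yaw": 0},
  {"travel": [-18.5,-37,0],"yaw": 0},
  {"travel": [0,0,0],"yaw": 0},
])

```text
clock: 3.65
eef_pos: [0.5386, -0.153, 0.3331]
tool_rot: [0.424, 3.111, -0.006]
ft_force: [-0.1, 0.8, -0.2]
grip_width: 0.0928
finger_force: 0.0
```

```bash
python3 w.py w2.png 2>/dev/null
```

```text
cam [ 0.4761 -0.133   0.4993]
table z 0.0003803899372026821
pan1 [ 0.593 -0.07 ] 7.047880845054095 732 578
pan4 [ 0.5931 -0.0711] -24.222786085402333 485 832
pan3 [ 0.5989 -0.228 ] -25.04858195187714 526 657
pan2 [ 0.58   -0.3766] 22.718094570086635 476 618
[-0.0657  0.2861  0.3066  1.8582 -0.0987  1.0112  1.5835]
t 3.7 pos [ 0.5384 -0.149   0.3327] toolx [-0.9641  0.2656 -0.0009] tooly [ 0.2656  0.9641 -0.0017] delta mm [-28.7  90.1 132.6]
```

View pics/w2.png

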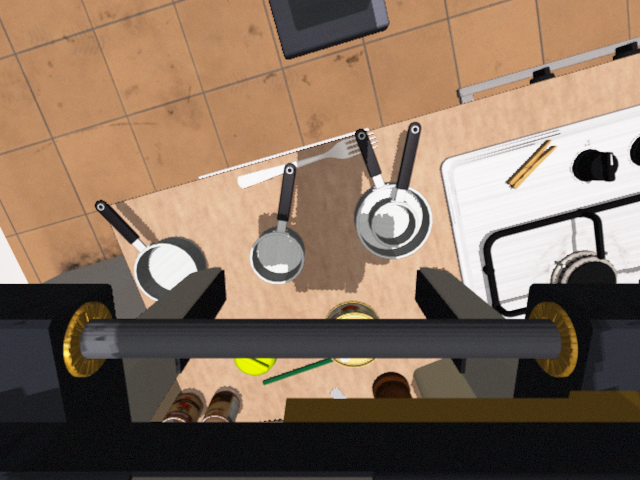

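The view shows pan2 at about (170,270), pan3 at (278,252), and the pan1/pan4 pair at (393,220). All fits agree with it. I'll go over pan4 with tool x along its handle.

step_arm([
  {"travel": [-4.5,13,33],"yaw": 4.5},
  {"travel": [-6,12.5,33],"yaw": 4.5},
  {"travel": [-6.5,12,33],"yaw": 0},
  {"travel": [-6.5,12,33],"yaw": 0},
  {"travel": [-6.5,12,33],"yaw": 0},
  {"travel": [-6.5,12,33],"yaw": 0},
  {"travel": [-6.5,12,34],"yaw": 0},
  {"travel": [0,0,0],"yaw": 0},
  {"travel": [0,0,0],"yaw": 0},
  {"travel": [0,0,0],"yaw": 0},
], gripper=82)

```text
clock: 4.53
eef_pos: [0.6101, -0.0817, 0.102]
tool_rot: [0.653, 3.072, -0.0]
ft_force: [0.3, 0.6, 1.1]
grip_width: 0.0759
finger_force: 0.0
```

Run:
```python
from h import *
go((.593,-.071,.049)); s,M=axes();a=np.degrees(np.arctan2(M[1,0],M[0,0]))%360;print(a,'want 155.8; yaw cmd',a-155.8, s['q'])
```

```text
t 4.53 pos [ 0.6101 -0.0817  0.102 ] toolx [-9.135e-01  4.067e-01 -6.000e-04] tooly [0.4067 0.9135 0.    ] delta mm [20.   2.8 53. ]
156.00012314658275 want 155.8; yaw cmd 0.20012314658274022 [-0.1116258   0.62550613  0.22993415  1.96393238 -0.24635673  0.5780801
  1.43530883]
```

step_arm([
  {"travel": [20,3,0],"yaw": 0},
  {"travel": [0,0,20],"yaw": 0},
  {"travel": [0,0,20],"yaw": 0},
  {"travel": [0,0,13.5],"yaw": 0},
  {"travel": [0,0,0],"yaw": 0},
  {"travel": [0,0,0],"yaw": 0},
])

```text
clock: 5.03
eef_pos: [0.5935, -0.0713, 0.0491]
tool_rot: [0.654, 3.071, 0.0]
ft_force: [0.5, -0.4, 0.6]
grip_width: 0.0765
finger_force: 0.0
```

step_arm([
  {"travel": [0,0,0],"yaw": 0},
  {"travel": [0,0,0],"yaw": 0},
  {"travel": [0,0,0],"yaw": 0},
  {"travel": [0,0,0],"yaw": 0},
  {"travel": [0,0,0],"yaw": 0},
  {"travel": [0,0,0],"yaw": 0},
], gripper=40, grip_force=20)

```text
clock: 5.53
eef_pos: [0.5937, -0.0709, 0.0483]
tool_rot: [0.653, 3.071, 0.0]
ft_force: [-1.3, -0.1, 9.0]
grip_width: 0.0569
finger_force: 20.0
```

Run:
```python
from h import *
go((.593,-.071,.13)); f=cam('side','s1.png'); print(r.sense()['finger_force'],r.sense()['grip_width'])
cv2.imwrite('pics/s1.png',cv2.resize(f['color'][180:300,220:380,::-1],None,fx=4,fy=4))
```

```text
t 5.53 pos [ 0.5937 -0.0709  0.0483] toolx [-0.9135  0.4068 -0.0015] tooly [4.068e-01 9.135e-01 5.000e-04] delta mm [  0.5  -0.4 -81.7]
20.001549627631903 0.057196604304914134
```

View pics/s1.png

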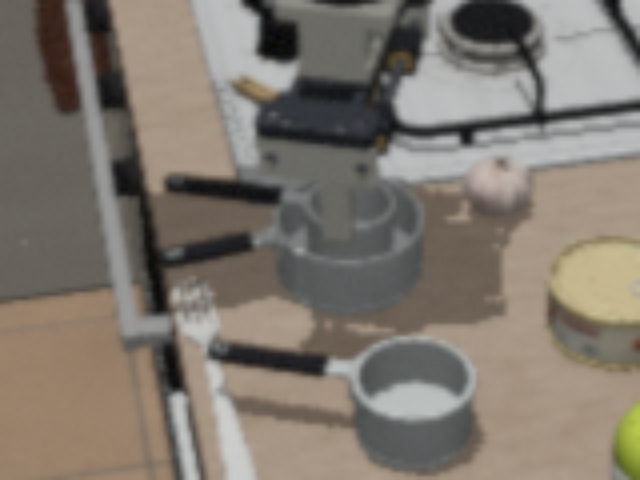

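The gripper holds pan4 by its top edge (width 57 mm) around (340,210). Lift.

step_arm([
  {"travel": [0,0,-5],"yaw": 0},
  {"travel": [0,0,-10],"yaw": 0},
  {"travel": [0,0,-20],"yaw": 0},
  {"travel": [0,0,-20],"yaw": 0},
  {"travel": [0,0,-20],"yaw": 0},
  {"travel": [0,0,-5],"yaw": 0},
  {"travel": [0,0,0],"yaw": 0},
  {"travel": [0,0,0],"yaw": 0},
])

```text
clock: 6.25
eef_pos: [0.593, -0.0704, 0.1272]
tool_rot: [0.653, 3.073, 0.0]
ft_force: [-0.5, -0.7, -0.7]
grip_width: 0.057
finger_force: 20.0
```

Run:
```python
from h import *
go((.505,.06,.0405)); f=cam('side'); g=cam('scene')
a=cv2.resize(f['color'][160:280,220:380,::-1],(400,300));b=cv2.resize(g['color'][200:320,230:390,::-1],(400,300))
cv2.imwrite('pics/s2.png',np.hstack([a,b]))
```

```text
t 6.25 pos [ 0.593  -0.0704  0.1272] toolx [-9.137e-01  4.065e-01 -4.000e-04] tooly [4.065e-01 9.137e-01 3.000e-04] delta mm [133.5  83.4  86.7]
```

View pics/s2.png

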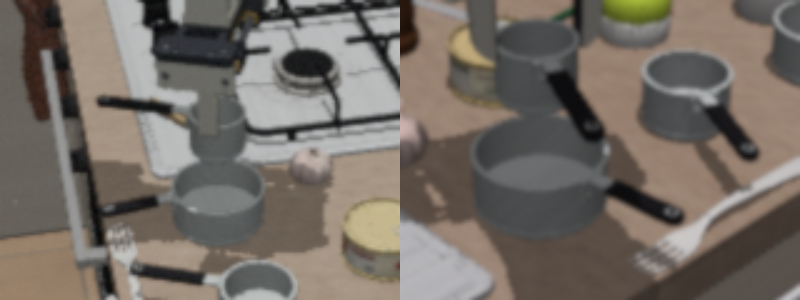

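Pan4 hangs level below the gripper and pan1 is empty. Carry it to the free front spot.

step_arm([
  {"travel": [22,14,0],"yaw": 0},
  {"travel": [22,14,0],"yaw": 0},
  {"travel": [22,14,0],"yaw": 0},
  {"travel": [22,14,0],"yaw": 0},
  {"travel": [22,14,0],"yaw": 0},
  {"travel": [23,13,0],"yaw": 0},
  {"travel": [0,0,30],"yaw": 0},
  {"travel": [0,0,30],"yaw": 0},
  {"travel": [0,0,20],"yaw": 0},
  {"travel": [0,0,0],"yaw": 0},
  {"travel": [0,0,0],"yaw": 0},
  {"travel": [0,0,0],"yaw": 0},
])

```text
clock: 7.35
eef_pos: [0.5054, 0.0589, 0.0474]
tool_rot: [-0.654, -3.072, 0.001]
ft_force: [0.4, -0.4, -0.4]
grip_width: 0.0571
finger_force: 20.0
```

step_arm([
  {"travel": [0,0,3],"yaw": 0},
  {"travel": [0,0,3],"yaw": 0},
  {"travel": [0,0,2],"yaw": 0},
  {"travel": [0,0,1],"yaw": 0},
  {"travel": [0,0,0],"yaw": 0},
  {"travel": [0,0,0],"yaw": 0},
])

```text
clock: 7.85
eef_pos: [0.5054, 0.0592, 0.0383]
tool_rot: [0.653, 3.073, 0.0]
ft_force: [-0.3, -0.3, -0.5]
grip_width: 0.0572
finger_force: 20.0
```

step_arm([
  {"travel": [0,0,1],"yaw": 0},
  {"travel": [0,0,0.7],"yaw": 0},
  {"travel": [0,0,0],"yaw": 0},
])

```text
clock: 8.1
eef_pos: [0.5057, 0.0592, 0.0372]
tool_rot: [0.653, 3.072, 0.001]
ft_force: [-1.1, -0.9, 12.2]
grip_width: 0.0571
finger_force: 20.0
```

step_arm([
  {"travel": [0,0,0],"yaw": 0},
  {"travel": [0,0,0],"yaw": 0},
  {"travel": [0,0,0],"yaw": 0},
  {"travel": [0,0,0],"yaw": 0},
  {"travel": [0,0,-10],"yaw": 0},
  {"travel": [0,0,-30],"yaw": 0},
  {"travel": [0,0,-40],"yaw": 0},
  {"travel": [0,0,-40],"yaw": 0},
  {"travel": [0,0,-40],"yaw": 0},
  {"travel": [0,0,-40],"yaw": 0},
], gripper=82)

```text
clock: 8.93
eef_pos: [0.5046, 0.0589, 0.239]
tool_rot: [-0.654, -3.073, 0.0]
ft_force: [1.0, 0.3, -0.1]
grip_width: 0.076
finger_force: 0.0
```

Run:
```python
from h import *
go((.580,-.3766,.15)); print(r.sense()['q'])
```

```text
t 8.93 pos [0.5046 0.0589 0.239 ] toolx [-9.134e-01  4.071e-01  1.000e-04] tooly [ 4.071e-01  9.134e-01 -3.000e-04] delta mm [-246.1 -367.1   89.1]
[-0.51125634  0.32792509  0.37369334  2.08309607 -0.17142024  0.75939462
  1.12069369]
```

step_arm([
  {"travel": [-22,-33.5,0],"yaw": 0},
  {"travel": [-22,-33.5,0],"yaw": 0},
  {"travel": [-22,-33.5,0],"yaw": 0},
  {"travel": [-22,-33.5,0],"yaw": 0},
  {"travel": [-22,-33.5,0],"yaw": 0},
  {"travel": [-22,-33.5,0],"yaw": 0},
  {"travel": [-22,-33.5,0],"yaw": 0},
  {"travel": [-22,-33.5,0],"yaw": 0},
  {"travel": [-22,-33.5,0],"yaw": 0},
  {"travel": [-22,-33.5,0],"yaw": 0},
  {"travel": [-20,-32,0],"yaw": 0},
])

```text
clock: 9.85
eef_pos: [0.575, -0.3758, 0.2371]
tool_rot: [-0.654, -3.073, 0.0]
ft_force: [0.8, -0.0, 0.3]
grip_width: 0.0761
finger_force: 0.0
```

step_arm([
  {"travel": [0,0,0],"yaw": -6.7},
  {"travel": [0,0,0],"yaw": -6.7},
  {"travel": [0,0,0],"yaw": -6.7},
  {"travel": [0,0,0],"yaw": -6.7},
  {"travel": [0,0,0],"yaw": -6.7},
  {"travel": [0,0,0],"yaw": -6.7},
  {"travel": [0,0,0],"yaw": -6.6},
  {"travel": [0,0,0],"yaw": 0},
  {"travel": [0,0,0],"yaw": 0},
], gripper=100)

```text
clock: 10.6
eef_pos: [0.5749, -0.3737, 0.2369]
tool_rot: [-0.615, 3.081, 0.0]
ft_force: [-1.1, -1.0, 0.6]
grip_width: 0.093
finger_force: 0.0
```

```bash
python3 w.py 2>/dev/null; python3 -c "
from h import *
go((.580,-.3766,.038))"
```

```text
cam [ 0.5153 -0.3973  0.4033]
table z 0.00039980432607822076
pan1 [ 0.5249 -0.0343] 48.26578257977786 349 196
pan4 [ 0.591 -0.071] nan 0 0
pan3 [ 0.5987 -0.2289] -24.50071435249089 576 1072
pan2 [ 0.58   -0.3773] 23.381679032522953 1056 1087
[ 0.3966  0.5367  0.1512  1.6852 -0.0965  0.927   2.5493]
t 10.65 pos [ 0.575  -0.3737  0.2368] toolx [-0.9235 -0.3835 -0.    ] tooly [-0.3835  0.9235  0.    ] delta mm [-130.3  274.7   36.8]
t 10.65 pos [ 0.575  -0.3737  0.2368] toolx [-0.9235 -0.3835 -0.    ] tooly [-0.3835  0.9235  0.    ] delta mm [ -3.5  -4.6 198.8]
```

step_arm([
  {"travel": [-3.5,-5,0],"yaw": 0},
  {"travel": [0,0,35],"yaw": 0},
  {"travel": [0,0,35],"yaw": 0},
  {"travel": [0,0,35],"yaw": 0},
  {"travel": [0,0,35],"yaw": 0},
  {"travel": [0,0,25],"yaw": 0},
  {"travel": [0,0,20],"yaw": 0},
  {"travel": [0,0,14],"yaw": 0},
  {"travel": [0,0,0],"yaw": 0},
  {"travel": [0,0,0],"yaw": 0},
])

```text
clock: 11.48
eef_pos: [0.5807, -0.3769, 0.0372]
tool_rot: [0.62, -3.079, -0.0]
ft_force: [0.2, 0.2, 0.8]
grip_width: 0.0926
finger_force: 0.0
```

step_arm([
  {"travel": [0,0,0],"yaw": 0},
  {"travel": [0,0,0],"yaw": 0},
  {"travel": [0,0,0],"yaw": 0},
  {"travel": [0,0,0],"yaw": 0},
  {"travel": [0,0,0],"yaw": 0},
], gripper=60, grip_force=25)

```text
clock: 11.9
eef_pos: [0.5815, -0.3775, 0.0391]
tool_rot: [-0.62, 3.078, -0.003]
ft_force: [0.2, 0.9, 6.9]
grip_width: 0.0813
finger_force: 25.0
```

step_arm([
  {"travel": [0,0,-5],"yaw": 0},
  {"travel": [0,0,-10],"yaw": 0},
  {"travel": [0,0,-20],"yaw": 0},
  {"travel": [0,0,-25],"yaw": 0},
  {"travel": [0,0,-25],"yaw": 0},
  {"travel": [0,0,-25],"yaw": 0},
  {"travel": [0,0,0],"yaw": 0},
  {"travel": [0,0,0],"yaw": 0},
])

```text
clock: 12.57
eef_pos: [0.5811, -0.3772, 0.1496]
tool_rot: [-0.62, 3.077, -0.003]
ft_force: [-0.6, 0.5, -0.7]
grip_width: 0.0811
finger_force: 25.0
```

Run:
```python
from h import *
go((.593,-.070,.15))
fs=cam('scene');fd=cam('side');s=r.sense();zt=s['eef_pos'][2]+.0085
for n,f in(('scene',fs),('side',fd)):
    P=cloud(f)[0]; print(n,'pan1',*fitpan(P,(.593,-.07),.0468,.046)[:4]); print(' pan2',*fitpan(P,s['eef_pos'][:2],.0403,zt)[:4])
    print(' pan4',*fitpan(P,(.5054,.0589),.0273,.046)[:4])
```

```text
t 12.57 pos [ 0.5811 -0.3772  0.1496] toolx [-0.9219 -0.3875 -0.0021] tooly [-0.3875  0.9219 -0.0025] delta mm [-130.   278.6   -0.8]
scene pan1 [ 0.59064181 -0.0683613 ] 6.010540885796701 294 219
 pan2 [ 0.57777246 -0.37436366] 20.89427966249184 178 160
 pan4 [0.50370719 0.06257049] -24.779933515803208 269 448
side pan1 [ 0.59060981 -0.07303192] 8.476264479614656 56 105
 pan2 [ 0.57682841 -0.3780562 ] 24.611338190388523 180 233
 pan4 [0.50463499 0.05839074] -22.44404264385716 87 111
```

Run:
```python
from h import *
f=cam('side');g=cam('scene')
a=cv2.resize(f['color'][270:390,240:400,::-1],(400,300));b=cv2.resize(g['color'][130:250,340:500,::-1],(400,300))
cv2.imwrite('pics/s3.png',np.hstack([a,b]))
s=r.sense();c=s['eef_pos'][:2]+np.array([-.0035,.001])
for n,f in(('scene',g),('side',f)):
    P=cloud(f)[0];d=np.hypot(*(P[:,:2]-c).T);az=np.degrees(np.arctan2(*(P[:,:2]-c).T[::-1]))%360
    for lo in range(0,360,30):
        q=P[(abs(d-.0405)<.006)&(abs(az-lo-15)<15)&(P[:,2]>.1)&(P[:,2]<.2)][:,2]
        print(n,lo,len(q),np.percentile(q,90).round(4) if len(q) else '')
```

```text
scene 0 33 0.1521
scene 30 47 0.1513
scene 60 143 0.1485
scene 90 187 0.1427
scene 120 222 0.1482
scene 150 171 0.1487
scene 180 84 0.151
scene 210 18 0.1528
scene 240 64 0.151
scene 270 209 0.1769
scene 300 111 0.1782
scene 330 33 0.15
side 0 0 
side 30 70 0.1371
side 60 132 0.1506
side 90 250 0.1896
side 120 121 0.1822
side 150 20 0.1546
side 180 59 0.1538
side 210 162 0.1527
side 240 194 0.1521
side 270 151 0.1552
side 300 42 0.133
side 330 4 0.1221
```

View pics/s3.png

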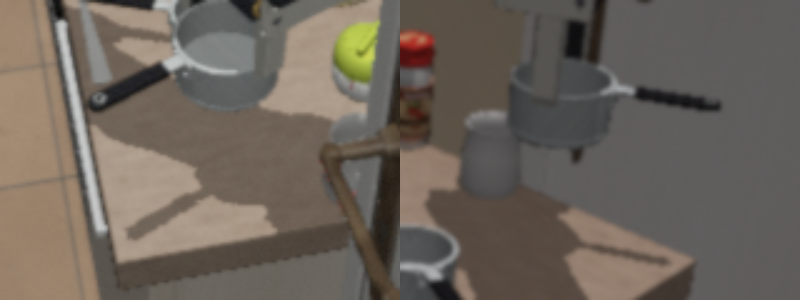

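Pan2 is up and level, but it seems to sit low in the fingers. I'll check the rim height against a reference.

Run:
```python
from h import *
np.set_printoptions(precision=4,suppress=True)
s=r.sense();e=s['eef_pos'];M=Ro.from_rotvec(s['tool_rot']).as_matrix()
fs={n:cam(n) for n in('scene','side','wrist')}
for n,f in fs.items():
    P=cloud(f)[0]
    for nm,c,R in(('pan2',e[:2]+([-.003,.001] if n!='wrist' else [0,0]),.0403),('pan3',(.597,-.228),.0338),('pan1',(.591,-.07),.0468)):
        d=P[:,:2]-c;rr=np.hypot(*d.T);u=d@M[:2,0];v=d@M[:2,1]
        A=P[(abs(rr-R)<.004)&(abs(v)<.025)&(P[:,2]>.02)&(P[:,2]<.2)][:,2]
        # handle top
        H=P[(u>.07)&(u<.115)&(abs(v)<.006)&(P[:,2]>.02)&(P[:,2]<.2)][:,2]
        print(n,nm,'rim pct',np.percentile(A,[80,90,97]) if len(A) else 0,'handle',np.median(H) if len(H) else 0,len(H))
```

```text
scene pan2 rim pct [0.1491 0.1513 0.1526] handle 0.15164967231637144 72
scene pan3 rim pct [0.0438 0.0447 0.0458] handle 0 0
scene pan1 rim pct [0.044  0.0448 0.0456] handle 0 0
side pan2 rim pct [0.1488 0.1521 0.1536] handle 0.15267805165102688 96
side pan3 rim pct [0.0455 0.0462 0.0476] handle 0 0
side pan1 rim pct [0.0448 0.0457 0.0467] handle 0 0
wrist pan2 rim pct [0.1535 0.1538 0.1544] handle 0.15351802362300998 3491
wrist pan3 rim pct [0.0459 0.0465 0.047 ] handle 0 0
wrist pan1 rim pct 0 handle 0 0
```

step_arm([
  {"travel": [-6,13,0],"yaw": 0},
  {"travel": [-12,26,0],"yaw": 0},
  {"travel": [-13,28,0],"yaw": 0},
  {"travel": [-13,28,0],"yaw": 0},
  {"travel": [-13,28,0],"yaw": 0},
  {"travel": [-13,28,0],"yaw": 0},
  {"travel": [-13,28,0],"yaw": 0},
  {"travel": [-13,28,0],"yaw": 0},
  {"travel": [-13,28,0],"yaw": 0},
  {"travel": [-12,24,0],"yaw": 0},
  {"travel": [-8,15,0],"yaw": 0},
  {"travel": [-2,4,0],"yaw": 0},
])

```text
clock: 13.92
eef_pos: [0.5934, -0.0645, 0.1472]
tool_rot: [0.629, -3.078, -0.003]
ft_force: [-0.7, -0.4, -1.0]
grip_width: 0.081
finger_force: 25.0
```

step_arm([
  {"travel": [0,0,0],"yaw": 4},
  {"travel": [0,0,0],"yaw": 4},
  {"travel": [0,0,0],"yaw": 4},
  {"travel": [0,0,0],"yaw": 4},
  {"travel": [0,0,0],"yaw": 0},
  {"travel": [0,0,0],"yaw": 0},
])

```text
clock: 14.42
eef_pos: [0.5932, -0.0701, 0.1473]
tool_rot: [0.189, -3.136, 0.001]
ft_force: [0.3, 0.1, -1.0]
grip_width: 0.0813
finger_force: 25.0
```

```bash
cat > inhand.py <<'E'
from h import *
import sys
np.set_printoptions(precision=4,suppress=True)
# inhand R zoff(rim above tcp) ; target centre x y, target yaw
R,zo,tx,ty,tyaw=map(float,sys.argv[1:6])
s,M=axes();e=s['eef_pos'];a=np.degrees(np.arctan2(M[1,0],M[0,0]))%360-180
f=cam('wrist');P=cloud(f)[0]
c,y,n,m,S=fitpan(P,e[:2],R,e[2]+zo)
H=P[(np.hypot(*(P[:,:2]-c).T)>.07)&(np.hypot(*(P[:,:2]-c).T)<.11)&((P[:,:2]-c)@M[:2,0]>.06)&(abs((P[:,:2]-c)@M[:2,1])<.012)]
print('pan c',c,'rel tool mm',M.T[:2,:2]@(c-e[:2])*1000,'yaw',y,'tool yaw',a,n,m,'rim z-tcp',np.median(S[:,2])-e[2],'handle z-tcp',np.median(H[:,2])-e[2])
print('pan1 seen',*fitpan(P,(.593,-.07),.0468,.046)[:4])
d=M.T[:2,:2]@(np.array([tx,ty])-c)*1000
print('travel xy',d,'then yaw',y-tyaw,'tcp',e,'q7',s['q'][6])
E
python3 inhand.py .0403 .004 .593 -.070 7.0
```

```text
pan c [ 0.5908 -0.0686] rel tool mm [2.2186 1.7104] yaw 7.387613007916855 tool yaw 6.8998270981313965 3628 2221 rim z-tcp 0.006721864562148405 handle z-tcp 0.007156047080712907
pan1 seen [ 0.5928 -0.0698] -55.98937571497828 706 14
travel xy [-1.9897 -1.6025] then yaw 0.3876130079168547 tcp [ 0.5932 -0.0701  0.1473] q7 1.9065122055503996
```

step_arm([
  {"travel": [-1.5,-0.8,5],"yaw": 0.4},
  {"travel": [0,0,15],"yaw": 0},
  {"travel": [0,0,15],"yaw": 0},
  {"travel": [0,0,10],"yaw": 0},
  {"travel": [0,0,5],"yaw": 0},
  {"travel": [0,0,5],"yaw": 0},
  {"travel": [0,0,5],"yaw": 0},
  {"travel": [0,0,0],"yaw": 0},
  {"travel": [0,0,0],"yaw": 0},
])

```text
clock: 15.22
eef_pos: [0.5952, -0.0705, 0.0875]
tool_rot: [-0.175, 3.137, -0.0]
ft_force: [-0.3, 1.0, -0.9]
grip_width: 0.0808
finger_force: 25.0
```

```bash
python3 inhand.py .0403 .005 .593 -.070 7.0
python3 - <<'E'
from h import *
for n in('scene','side'):
    f=cam(n);P=cloud(f)[0];z=r.sense()['eef_pos'][2]
    print(n,'pan1',*fitpan(P,(.591,-.07),.0468,.046)[:4],'pan2',*fitpan(P,(.591,-.07),.0403,z+.005)[:4])
E
```

```text
pan c [ 0.5929 -0.069 ] rel tool mm [2.1496 1.714 ] yaw 6.952298153116601 tool yaw 6.401894593079362 3770 4797 rim z-tcp 0.006845317155716735 handle z-tcp 0.0070884159156316545
pan1 seen [ 0.5927 -0.0699] -55.871911688714974 1265 23
travel xy [-0.0267 -0.9663] then yaw -0.04770184688339896 tcp [ 0.5952 -0.0705  0.0875] q7 1.925374165734589
scene pan1 [ 0.59054056 -0.06819536] 6.014941404412156 190 220 pan2 [ 0.59111295 -0.06783644] 5.198767788763547 292 266
side pan1 [ 0.59099005 -0.0726167 ] 8.432048308491176 94 104 pan2 [ 0.59187014 -0.07154418] 8.432378865183182 128 123
```

step_arm([
  {"travel": [0.4,-0.6,7],"yaw": 0},
  {"travel": [0,0,8],"yaw": 0},
  {"travel": [0,0,7],"yaw": 0},
  {"travel": [0,0,5],"yaw": 0},
  {"travel": [0,0,4],"yaw": 0},
  {"travel": [0,0,2],"yaw": 0},
  {"travel": [0,0,1],"yaw": 0},
  {"travel": [0,0,0],"yaw": 0},
  {"travel": [0,0,0],"yaw": 0},
])

```text
clock: 16.12
eef_pos: [0.5949, -0.0711, 0.0536]
tool_rot: [-0.175, 3.136, -0.0]
ft_force: [1.3, -0.0, -2.1]
grip_width: 0.0809
finger_force: 25.0
```

```bash
python3 inhand.py .0403 .007 .593 -.070 7.0
```

```text
pan c [ 0.5926 -0.0696] rel tool mm [2.1388 1.7389] yaw 6.913138152828225 tool yaw 6.399921898000798 3701 5462 rim z-tcp 0.006873465952266421 handle z-tcp 0.006987465012096218
pan1 seen [ 0.5928 -0.07  ] -56.27811475924304 2145 32
travel xy [-0.3567 -0.3923] then yaw -0.08686184717177525 tcp [ 0.5949 -0.0711  0.0536] q7 1.9387620474739478
```

step_arm([
  {"travel": [0,0,1],"yaw": 0},
  {"travel": [0,0,1],"yaw": 0},
  {"travel": [0,0,0.8],"yaw": 0},
  {"travel": [0,0,0.6],"yaw": 0},
  {"travel": [0,0,0.4],"yaw": 0},
  {"travel": [0,0,0],"yaw": 0},
])

```text
clock: 16.67
eef_pos: [0.5948, -0.0711, 0.0501]
tool_rot: [-0.175, 3.136, 0.0]
ft_force: [-0.8, 1.3, 4.5]
grip_width: 0.0812
finger_force: 25.0
```

```bash
python3 inhand.py .0403 .007 .593 -.070 7.0
```

```text
pan c [ 0.5925 -0.0696] rel tool mm [2.1337 1.7278] yaw 6.910585344231265 tool yaw 6.397454713343535 3703 5467 rim z-tcp 0.006947895063560507 handle z-tcp 0.007024789861726929
pan1 seen [ 0.5929 -0.07  ] -56.623694899755804 2282 34
travel xy [-0.4256 -0.4785] then yaw -0.08941465576873497 tcp [ 0.5948 -0.0711  0.0501] q7 1.9399940028856324
```

Contact with the rim at the 57 mm seated height; release and rise.

step_arm([
  {"travel": [0,0,0],"yaw": 0},
  {"travel": [0,0,0],"yaw": 0},
  {"travel": [0,0,0],"yaw": 0},
  {"travel": [0,0,0],"yaw": 0},
  {"travel": [0,0,-5],"yaw": 0},
  {"travel": [0,0,-10],"yaw": 0},
  {"travel": [0,0,-30],"yaw": 0},
  {"travel": [0,0,-40],"yaw": 0},
  {"travel": [0,0,-40],"yaw": 0},
  {"travel": [0,0,-40],"yaw": 0},
  {"travel": [0,0,-20],"yaw": 0},
], gripper=100)

```text
clock: 17.63
eef_pos: [0.596, -0.0717, 0.2404]
tool_rot: [-0.174, 3.131, -0.001]
ft_force: [0.6, -0.1, -0.4]
grip_width: 0.0933
finger_force: 0.0
```

```bash
cat > w.py <<'E'
from h import *
import sys
np.set_printoptions(precision=4,suppress=True)
f=cam('wrist',sys.argv[1] if len(sys.argv)>1 else None);P=cloud(f)[0]
for n,c0,R,zt in (('pan1',(.593,-.070),.0468,.046),('pan2',(.593,-.070),.0403,.057),('pan3n',(.593,-.07),.0338,.068),('pan4n',(.593,-.07),.0273,.079),('pan3',(.599,-.228),.0338,.046),('pan4',(.505,.059),.0273,.046)):
    try:
        q=fitpan(P,c0,R,zt);print(n,*q[:4],'rim z',np.median(q[4][:,2]))
    except Exception as e:print(n,e)
s,M=axes();print('tool yaw',np.degrees(np.arctan2(M[1,0],M[0,0]))%360-180)
go((.5988,-.2285,.036)); go((.505,.059,.036))
E
python3 w.py 2>/dev/null
```

```text
pan1 [ 0.5932 -0.0696] 10.896771749775183 1031 28 rim z 0.04613625861768474
pan2 [ 0.5929 -0.0692] 7.013152284436501 1121 1139 rim z 0.05693137644738739
pan3n [ 0.593 -0.07 ] nan 0 0 rim z nan
pan4n [ 0.593 -0.07 ] nan 0 0 rim z nan
pan3 [ 0.5988 -0.2276] -25.268503171995974 1005 1257 rim z 0.0458793312621833
pan4 [0.5063 0.061 ] -24.131274686607725 894 1557 rim z 0.045934917240507384
tool yaw 6.364164436874631
t 17.68 pos [ 0.5972 -0.0718  0.2426] toolx [-0.9938 -0.1108 -0.0094] tooly [-0.1108  0.9938 -0.0011] delta mm [  17.7 -155.7  206.6]
t 17.68 pos [ 0.5972 -0.0718  0.2426] toolx [-0.9938 -0.1108 -0.0094] tooly [-0.1108  0.9938 -0.0011] delta mm [ 79.1 140.4 205.7]
```

step_arm([
  {"travel": [3.5,-31,10],"yaw": 0},
  {"travel": [3.5,-31,20],"yaw": 0},
  {"travel": [3.5,-31,20],"yaw": 0},
  {"travel": [3.5,-31,20],"yaw": 0},
  {"travel": [3.5,-32,20],"yaw": 0},
  {"travel": [0,0,0],"yaw": 6.3},
  {"travel": [0,0,0],"yaw": 6.3},
  {"travel": [0,0,0],"yaw": 6.3},
  {"travel": [0,0,0],"yaw": 6.3},
  {"travel": [0,0,0],"yaw": 6.3},
  {"travel": [0,0,0],"yaw": 0},
  {"travel": [0,0,0],"yaw": 0},
], gripper=93)

```text
clock: 18.68
eef_pos: [0.5948, -0.2278, 0.1449]
tool_rot: [0.677, 3.068, -0.0]
ft_force: [-0.1, 0.8, 0.0]
grip_width: 0.0866
finger_force: 0.0
```

```bash
python3 w.py 2>/dev/null | grep -v "nan\|pan4"
```

```text
pan1 [ 0.5909 -0.0749] 8.306642545024886 2425 547 rim z 0.04602240887315438
pan2 [ 0.593  -0.0702] 7.7364475896094405 2750 1845 rim z 0.05682031663545446
pan3 [ 0.5988 -0.2283] -24.871290587003386 1601 2192 rim z 0.04589240711081878
tool yaw -24.864559188088606
t 18.73 pos [ 0.5948 -0.2279  0.1449] toolx [-0.9073  0.4205 -0.0002] tooly [ 0.4205  0.9073 -0.0001] delta mm [ -3.9   1.1 108.9]
t 18.73 pos [ 0.5948 -0.2279  0.1449] toolx [-0.9073  0.4205 -0.0002] tooly [ 0.4205  0.9073 -0.0001] delta mm [202.1 222.5 108.9]
```

step_arm([
  {"travel": [-4,1,10],"yaw": 0},
  {"travel": [0,0,30],"yaw": 0},
  {"travel": [0,0,30],"yaw": 0},
  {"travel": [0,0,20],"yaw": 0},
  {"travel": [0,0,12],"yaw": 0},
  {"travel": [0,0,6],"yaw": 0},
  {"travel": [0,0,0],"yaw": 0},
  {"travel": [0,0,0],"yaw": 0},
])

```text
clock: 19.4
eef_pos: [0.5992, -0.2292, 0.0371]
tool_rot: [0.682, 3.066, -0.0]
ft_force: [-0.1, 0.4, 0.0]
grip_width: 0.0862
finger_force: 0.0
```

step_arm([
  {"travel": [0,0,0],"yaw": 0},
  {"travel": [0,0,0],"yaw": 0},
  {"travel": [0,0,0],"yaw": 0},
  {"travel": [0,0,0],"yaw": 0},
  {"travel": [0,0,0],"yaw": 0},
  {"travel": [0,0,0],"yaw": 0},
], gripper=50, grip_force=25)

```text
clock: 19.9
eef_pos: [0.5994, -0.229, 0.0376]
tool_rot: [0.682, 3.065, -0.0]
ft_force: [-0.6, 0.4, 6.7]
grip_width: 0.0686
finger_force: 25.0
```

step_arm([
  {"travel": [0,0,-5],"yaw": 0},
  {"travel": [0,0,-10],"yaw": 0},
  {"travel": [0,0,-20],"yaw": 0},
  {"travel": [0,0,-25],"yaw": 0},
  {"travel": [0,0,-25],"yaw": 0},
  {"travel": [0,0,-25],"yaw": 0},
  {"travel": [0,0,0],"yaw": 0},
  {"travel": [0,0,0],"yaw": 0},
])

```text
clock: 20.57
eef_pos: [0.5996, -0.229, 0.1486]
tool_rot: [0.682, 3.064, 0.0]
ft_force: [-0.3, 1.1, -0.8]
grip_width: 0.0686
finger_force: 25.0
```

```bash
python3 inhand.py .0338 .008 .593 -.0698 7.2
```

```text
pan c [ 0.599  -0.2263] rel tool mm [1.6312 2.1474] yaw -25.190977102465382 tool yaw -25.086559449905366 2973 6173 rim z-tcp 0.00819451317258893 handle z-tcp 0.00833678354977796
pan1 seen [ 0.5912 -0.0746] 8.498413408523561 2381 471
travel xy [ 71.8148 139.2229] then yaw -32.390977102465385 tcp [ 0.5996 -0.229   0.1486] q7 1.743734517617101
```

step_arm([
  {"travel": [8,16,0],"yaw": 0},
  {"travel": [13,26,0],"yaw": 0},
  {"travel": [13,26,0],"yaw": 0},
  {"travel": [13,26,0],"yaw": 0},
  {"travel": [13,25,0],"yaw": 0},
  {"travel": [9,15,0],"yaw": 0},
  {"travel": [3,5,0],"yaw": 0},
])

```text
clock: 21.2
eef_pos: [0.5916, -0.0684, 0.1451]
tool_rot: [-0.675, -3.065, -0.001]
ft_force: [0.3, -0.0, 0.1]
grip_width: 0.0681
finger_force: 25.0
```

step_arm([
  {"travel": [0,0,0],"yaw": -5},
  {"travel": [0,0,0],"yaw": -6},
  {"travel": [0,0,0],"yaw": -6},
  {"travel": [0,0,0],"yaw": -6},
  {"travel": [0,0,0],"yaw": -5.4},
  {"travel": [0,0,0],"yaw": -4},
  {"travel": [0,0,0],"yaw": 0},
  {"travel": [0,0,0],"yaw": 0},
])

```text
clock: 21.87
eef_pos: [0.5922, -0.0735, 0.1461]
tool_rot: [0.194, -3.135, 0.0]
ft_force: [0.4, 1.0, -0.1]
grip_width: 0.0685
finger_force: 25.0
```

```bash
python3 inhand.py .0338 .008 .593 -.0698 7.1
```

```text
pan c [ 0.5914 -0.0719] rel tool mm [0.5766 1.7151] yaw 6.999038248576397 tool yaw 7.092667538132929 2970 6178 rim z-tcp 0.008322844944970265 handle z-tcp 0.008758842715983123
pan1 seen [ 0.5929 -0.0698] -56.228715615050774 912 11
travel xy [-1.8481  1.8549] then yaw -0.10096175142360231 tcp [ 0.5922 -0.0735  0.1461] q7 1.9377065923004615
```

step_arm([
  {"travel": [-1.8,1.8,5],"yaw": 0},
  {"travel": [0,0,15],"yaw": 0},
  {"travel": [0,0,15],"yaw": 0},
  {"travel": [0,0,10],"yaw": 0},
  {"travel": [0,0,5],"yaw": 0},
  {"travel": [0,0,0],"yaw": 0},
  {"travel": [0,0,0],"yaw": 0},
])

```text
clock: 22.5
eef_pos: [0.5942, -0.0705, 0.0965]
tool_rot: [0.199, -3.135, 0.0]
ft_force: [0.2, 0.0, -1.4]
grip_width: 0.0684
finger_force: 25.0
```

```bash
python3 inhand.py .0338 .008 .593 -.0698 7.1;python3 - <<'E'
from h import *
for n in('scene','side'):
    f=cam(n);P=cloud(f)[0];z=r.sense()['eef_pos'][2]
    print(n,'pan2',*fitpan(P,(.592,-.07),.0403,.057)[:4],'pan3',*fitpan(P,(.592,-.07),.0338,z+.008)[:4])
E
```

```text
pan c [ 0.5934 -0.0688] rel tool mm [0.5728 1.7646] yaw 7.192751716262023 tool yaw 7.276225825986728 2986 6171 rim z-tcp 0.00830219870824861 handle z-tcp 0.008720115307963183
pan1 seen [ 0.5929 -0.0699] -56.10721711131016 1505 18
travel xy [ 0.5284 -0.9286] then yaw 0.09275171626202372 tcp [ 0.5942 -0.0705  0.0965] q7 1.958326244950541
scene pan2 [ 0.59078466 -0.06783033] 5.762289801950402 178 240 pan3 [ 0.59218111 -0.06812002] 5.406769572764489 205 272
side pan2 [ 0.59141821 -0.07224091] 7.979465068073608 88 121 pan3 [ 0.59287833 -0.07130229] 8.764124282482356 95 136
```

step_arm([
  {"travel": [0.9,-0.6,5],"yaw": 0},
  {"travel": [0,0,8],"yaw": 0},
  {"travel": [0,0,8],"yaw": 0},
  {"travel": [0,0,6],"yaw": 0},
  {"travel": [0,0,4],"yaw": 0},
  {"travel": [0,0,2],"yaw": 0},
  {"travel": [0,0,0],"yaw": 0},
  {"travel": [0,0,0],"yaw": 0},
])

```text
clock: 23.32
eef_pos: [0.5933, -0.0712, 0.0635]
tool_rot: [0.2, -3.135, 0.0]
ft_force: [0.7, 0.1, -0.8]
grip_width: 0.0686
finger_force: 25.0
```

```bash
python3 inhand.py .0338 .008 .593 -.0698 7.1
```

```text
pan c [ 0.5926 -0.0696] rel tool mm [0.561  1.7061] yaw 7.198408726660659 tool yaw 7.297151420168291 2983 6177 rim z-tcp 0.008363143057837585 handle z-tcp 0.008613288827035104
pan1 seen [ 0.5929 -0.0699] -55.72679770770546 1984 28
travel xy [-0.4083 -0.2968] then yaw 0.0984087266606597 tcp [ 0.5933 -0.0712  0.0635] q7 1.9737216588199566
```

Rim at 71.9 mm; 3.9 mm to go.

step_arm([
  {"travel": [0,0,1],"yaw": 0},
  {"travel": [0,0,1],"yaw": 0},
  {"travel": [0,0,1],"yaw": 0},
  {"travel": [0,0,0.7],"yaw": 0},
  {"travel": [0,0,0.5],"yaw": 0},
  {"travel": [0,0,0],"yaw": 0},
])

```text
clock: 23.87
eef_pos: [0.5933, -0.0711, 0.0596]
tool_rot: [-0.2, 3.135, 0.0]
ft_force: [-1.5, 0.3, 1.9]
grip_width: 0.0682
finger_force: 25.0
```

```bash
python3 inhand.py .0338 .008 .593 -.0698 7.1
```

```text
pan c [ 0.5925 -0.0695] rel tool mm [0.5662 1.6962] yaw 7.2047885796185085 tool yaw 7.30310609724927 2977 6170 rim z-tcp 0.008277169738787768 handle z-tcp 0.00850831327430887
pan1 seen [ 0.5929 -0.0699] -56.74054508968442 2028 35
travel xy [-0.405  -0.3918] then yaw 0.10478857961850885 tcp [ 0.5933 -0.0711  0.0596] q7 1.9754265256526224
```

step_arm([
  {"travel": [0,0,0],"yaw": 0},
  {"travel": [0,0,0],"yaw": 0},
  {"travel": [0,0,0],"yaw": 0},
  {"travel": [0,0,-3],"yaw": 0},
  {"travel": [0,0,-10],"yaw": 0},
  {"travel": [0,0,-30],"yaw": 0},
  {"travel": [0,0,-40],"yaw": 0},
  {"travel": [0,0,-40],"yaw": 0},
  {"travel": [0,0,-35],"yaw": 0},
  {"travel": [0,0,0],"yaw": 0},
], gripper=90)

```text
clock: 24.75
eef_pos: [0.5964, -0.072, 0.2251]
tool_rot: [-0.198, 3.125, -0.001]
ft_force: [1.1, 0.2, -0.1]
grip_width: 0.0839
finger_force: 0.0
```

```bash
python3 w.py 2>/dev/null
```

```text
pan1 [ 0.5933 -0.0696] -57.51752727977971 1106 2 rim z 0.04608846834807717
pan2 [ 0.5935 -0.0692] 1.0384067848470693 1004 22 rim z 0.05710856841820641
pan3n [ 0.5934 -0.0692] 7.412486568056579 1102 1496 rim z 0.06791588194042159
pan4n [ 0.593 -0.07 ] nan 0 0 rim z nan
pan3 [ 0.599 -0.228] -76.31854569485438 0 81 rim z nan
pan4 [0.5063 0.061 ] -24.10229586089349 980 1710 rim z 0.04591460122821721
tool yaw 7.287378377050828
t 24.8 pos [ 0.5952 -0.0715  0.2221] toolx [-0.9919 -0.1268 -0.0075] tooly [-0.1268  0.9919 -0.0009] delta mm [  17.8 -156.   186.1]
t 24.8 pos [ 0.5952 -0.0715  0.2221] toolx [-0.9919 -0.1268 -0.0075] tooly [-0.1268  0.9919 -0.0009] delta mm [ 74.4 141.1 185.4]
```

step_arm([
  {"travel": [14,28,0],"yaw": 0},
  {"travel": [15,28,10],"yaw": 0},
  {"travel": [15,29,20],"yaw": 0},
  {"travel": [15,29,20],"yaw": 0},
  {"travel": [14,28,20],"yaw": 0},
  {"travel": [0,0,10],"yaw": 6.3},
  {"travel": [0,0,0],"yaw": 6.3},
  {"travel": [0,0,0],"yaw": 6.3},
  {"travel": [0,0,0],"yaw": 6.3},
  {"travel": [0,0,0],"yaw": 6.2},
  {"travel": [0,0,0],"yaw": 0},
  {"travel": [0,0,0],"yaw": 0},
], gripper=85)

```text
clock: 25.8
eef_pos: [0.5024, 0.0605, 0.1371]
tool_rot: [-0.65, -3.073, 0.001]
ft_force: [1.3, -0.4, -0.4]
grip_width: 0.0789
finger_force: 0.0
```

```bash
python3 w.py 2>/dev/null|grep -v nan
```

```text
pan1 [ 0.6142 -0.0595] 7.401908395794095 429 203 rim z 0.046054450923602705
pan2 [ 0.5986 -0.0696] 2.828558034220322 764 254 rim z 0.056936873722581514
pan3n [ 0.5936 -0.0685] 3.1713281119951944 365 10 rim z 0.06779554761929142
pan4 [0.5058 0.0616] -24.40628847373918 1399 2523 rim z 0.045884427736977665
tool yaw -23.869842503261907
t 25.85 pos [0.5025 0.0605 0.1372] toolx [-0.9145  0.4047  0.0004] tooly [ 0.4047  0.9145 -0.0006] delta mm [-205.  -225.3  101.2]
t 25.85 pos [0.5025 0.0605 0.1372] toolx [-0.9145  0.4047  0.0004] tooly [ 0.4047  0.9145 -0.0006] delta mm [ -2.9  -0.3 101.2]
```

step_arm([
  {"travel": [-3,0.8,10],"yaw": 0.4},
  {"travel": [0,0,25],"yaw": 0},
  {"travel": [0,0,25],"yaw": 0},
  {"travel": [0,0,20],"yaw": 0},
  {"travel": [0,0,13],"yaw": 0},
  {"travel": [0,0,6.5],"yaw": 0},
  {"travel": [0,0,0],"yaw": 0},
  {"travel": [0,0,0],"yaw": 0},
])

```text
clock: 26.52
eef_pos: [0.506, 0.0596, 0.0378]
tool_rot: [-0.666, -3.07, 0.0]
ft_force: [0.5, -0.0, 0.8]
grip_width: 0.0788
finger_force: 0.0
```

step_arm([
  {"travel": [0,0,0],"yaw": 0},
  {"travel": [0,0,0],"yaw": 0},
  {"travel": [0,0,0],"yaw": 0},
  {"travel": [0,0,0],"yaw": 0},
  {"travel": [0,0,0],"yaw": 0},
  {"travel": [0,0,0],"yaw": 0},
], gripper=40, grip_force=20)

```text
clock: 27.02
eef_pos: [0.5063, 0.0601, 0.0385]
tool_rot: [0.666, 3.069, 0.001]
ft_force: [-1.1, -0.2, 6.5]
grip_width: 0.0569
finger_force: 20.0
```

step_arm([
  {"travel": [0,0,-5],"yaw": 0},
  {"travel": [0,0,-10],"yaw": 0},
  {"travel": [0,0,-20],"yaw": 0},
  {"travel": [0,0,-30],"yaw": 0},
  {"travel": [0,0,-30],"yaw": 0},
  {"travel": [0,0,-25],"yaw": 0},
  {"travel": [0,0,0],"yaw": 0},
  {"travel": [0,0,0],"yaw": 0},
])

```text
clock: 27.68
eef_pos: [0.5065, 0.0604, 0.1596]
tool_rot: [0.665, 3.068, 0.003]
ft_force: [-0.4, 0.7, -0.9]
grip_width: 0.0567
finger_force: 20.0
```

```bash
python3 inhand.py .0273 .008 .593 -.0695 7.2
```

```text
pan c [0.5055 0.0632] rel tool mm [2.0641 2.0822] yaw -24.336116825567075 tool yaw -24.464243230830533 2662 6590 rim z-tcp 0.007205051501099763 handle z-tcp 0.006808096664690233
pan1 seen [ 0.5958 -0.0715] 2.6836056341982726 244 206
travel xy [-134.5896  -84.5031] then yaw -31.536116825567074 tcp [0.5065 0.0604 0.1596] q7 1.3009305431260938
```

step_arm([
  {"travel": [-12,-8,0],"yaw": 0},
  {"travel": [-24,-15,0],"yaw": 0},
  {"travel": [-24,-15,0],"yaw": 0},
  {"travel": [-24,-15,0],"yaw": 0},
  {"travel": [-24,-15,0],"yaw": 0},
  {"travel": [-18,-11,0],"yaw": 0},
  {"travel": [-9,-6,0],"yaw": 0},
])

```text
clock: 28.32
eef_pos: [0.594, -0.0762, 0.1566]
tool_rot: [-0.67, -3.068, 0.002]
ft_force: [1.0, 0.3, -1.1]
grip_width: 0.057
finger_force: 20.0
```

step_arm([
  {"travel": [0,0,0],"yaw": -5},
  {"travel": [0,0,0],"yaw": -6},
  {"travel": [0,0,0],"yaw": -6},
  {"travel": [0,0,0],"yaw": -6},
  {"travel": [0,0,0],"yaw": -5.5},
  {"travel": [0,0,0],"yaw": -3},
  {"travel": [0,0,0],"yaw": 0},
  {"travel": [0,0,0],"yaw": 0},
])

```text
clock: 28.98
eef_pos: [0.5928, -0.0729, 0.1571]
tool_rot: [0.189, -3.134, -0.001]
ft_force: [-0.1, -0.6, -0.7]
grip_width: 0.0569
finger_force: 20.0
```

```bash
python3 inhand.py .0273 .008 .593 -.0695 7.2
```

```text
pan c [ 0.5915 -0.0713] rel tool mm [1.0319 1.7321] yaw 7.045811997398346 tool yaw 6.899799438280155 2676 6572 rim z-tcp 0.007205932287339817 handle z-tcp 0.007114403480909998
pan1 seen [ 0.5929 -0.0698] nan 1019 0
travel xy [-1.66    1.6256] then yaw -0.15418800260165444 tcp [ 0.5928 -0.0729  0.1571] q7 1.9330496296350617
  return _methods._mean(a, axis=axis, dtype=dtype,
  ret = ret.dtype.type(ret / rcount)
```

step_arm([
  {"travel": [-1,1,5],"yaw": 0},
  {"travel": [0,0,15],"yaw": 0},
  {"travel": [0,0,15],"yaw": 0},
  {"travel": [0,0,10],"yaw": 0},
  {"travel": [0,0,5],"yaw": 0},
  {"travel": [0,0,0],"yaw": 0},
  {"travel": [0,0,0],"yaw": 0},
])

```text
clock: 29.62
eef_pos: [0.5944, -0.0723, 0.1078]
tool_rot: [0.191, -3.135, 0.0]
ft_force: [-1.0, 1.1, -1.1]
grip_width: 0.0569
finger_force: 20.0
```

```bash
python3 inhand.py .0273 .008 .593 -.0695 7.2 2>/dev/null;python3 - <<'E'
from h import *
for n in('scene','side'):
    f=cam(n);P=cloud(f)[0];z=r.sense()['eef_pos'][2]
    print(n,'pan3',*fitpan(P,(.592,-.07),.0338,.068)[:4],'pan4',*fitpan(P,(.592,-.07),.0273,z+.007)[:4])
E
```

```text
pan c [ 0.5932 -0.0707] rel tool mm [1.0387 1.7546] yaw 7.126496213250107 tool yaw 6.9837267065382775 2678 6584 rim z-tcp 0.007201551586294153 handle z-tcp 0.0069991612061229
pan1 seen [ 0.5928 -0.0699] nan 1428 0
travel xy [0.033 1.199] then yaw -0.07350378674989333 tcp [ 0.5944 -0.0723  0.1078] q7 1.9563531577017907
scene pan3 [ 0.59115502 -0.06769124] 6.023893104895677 145 271 pan4 [ 0.59185934 -0.06952106] 5.486781415498143 177 283
side pan3 [ 0.59158144 -0.07236909] 8.886396990312477 76 133 pan4 [ 0.59263476 -0.0733137 ] 8.423471134060236 74 148
```

Rim at 115 mm; seated height is 79 mm, so 36 mm to go.

step_arm([
  {"travel": [0.7,1.2,5],"yaw": 0},
  {"travel": [0,0,8],"yaw": 0},
  {"travel": [0,0,8],"yaw": 0},
  {"travel": [0,0,6],"yaw": 0},
  {"travel": [0,0,4],"yaw": 0},
  {"travel": [0,0,1],"yaw": 0},
  {"travel": [0,0,0],"yaw": 0},
  {"travel": [0,0,0],"yaw": 0},
])

```text
clock: 30.43
eef_pos: [0.5937, -0.0712, 0.0759]
tool_rot: [0.192, -3.136, 0.0]
ft_force: [0.2, 0.5, -0.7]
grip_width: 0.0571
finger_force: 20.0
```

```bash
python3 inhand.py .0273 .008 .593 -.0695 7.2 2>/dev/null
```

```text
pan c [ 0.5924 -0.0697] rel tool mm [1.0777 1.7279] yaw 7.145608175183412 tool yaw 6.996779020822544 2677 6580 rim z-tcp 0.007233469272650908 handle z-tcp 0.006946010315286924
pan1 seen [ 0.5929 -0.0699] nan 1777 0
travel xy [-0.6341  0.0849] then yaw -0.05439182481658822 tcp [ 0.5937 -0.0712  0.0759] q7 1.969440907044423
```

step_arm([
  {"travel": [0,0,1],"yaw": 0},
  {"travel": [0,0,1],"yaw": 0},
  {"travel": [0,0,1],"yaw": 0},
  {"travel": [0,0,0.7],"yaw": 0},
  {"travel": [0,0,0.6],"yaw": 0},
  {"travel": [0,0,0],"yaw": 0},
])

```text
clock: 30.98
eef_pos: [0.5938, -0.0711, 0.0717]
tool_rot: [-0.192, 3.135, -0.0]
ft_force: [0.5, 0.4, -0.4]
grip_width: 0.0566
finger_force: 20.0
```

```bash
python3 inhand.py .0273 .008 .593 -.0695 7.2 2>/dev/null
```

```text
pan c [ 0.5925 -0.0695] rel tool mm [1.0907 1.7422] yaw 7.14834256041695 tool yaw 7.006057433441356 2675 6601 rim z-tcp 0.007221538946234798 handle z-tcp 0.007334809981154641
pan1 seen [ 0.5929 -0.0699] nan 1825 0
travel xy [-0.4949 -0.0415] then yaw -0.05165743958305047 tcp [ 0.5938 -0.0711  0.0717] q7 1.9712710604261152
```

step_arm([
  {"travel": [0,0,0.5],"yaw": 0},
  {"travel": [0,0,0],"yaw": 0},
])

```text
clock: 31.2
eef_pos: [0.5939, -0.0711, 0.0716]
tool_rot: [-0.192, 3.135, 0.0]
ft_force: [-0.7, 0.7, 4.8]
grip_width: 0.0566
finger_force: 20.0
```

step_arm([
  {"travel": [0,0,0],"yaw": 0},
  {"travel": [0,0,0],"yaw": 0},
  {"travel": [0,0,0],"yaw": 0},
  {"travel": [0,0,-3],"yaw": 0},
  {"travel": [0,0,-10],"yaw": 0},
  {"travel": [0,0,-30],"yaw": 0},
  {"travel": [0,0,-40],"yaw": 0},
  {"travel": [0,0,-40],"yaw": 0},
  {"travel": [0,0,-35],"yaw": 0},
  {"travel": [0,0,0],"yaw": 0},
], gripper=78)

```text
clock: 32.03
eef_pos: [0.5966, -0.0721, 0.2367]
tool_rot: [-0.19, 3.125, -0.001]
ft_force: [0.2, -0.5, -0.2]
grip_width: 0.0724
finger_force: 0.0
```

```bash
python3 w.py 2>/dev/null
python3 - <<'E'
from h import *
f=cam('side');g=cam('scene')
for n,F in(('side',f),('scene',g)):
    P=cloud(F)[0]
    for i,(R,z) in enumerate(((.0468,.046),(.0403,.057),(.0338,.068),(.0273,.079))): 
        q=fitpan(P,(.592,-.07),R,z);print(n,i+1,q[:4])
a=cv2.resize(f['color'][190:340,230:430,::-1],(400,300));b=cv2.resize(g['color'][180:330,220:420,::-1],(400,300))
cv2.imwrite('pics/s4.png',np.hstack([a,b]))
E
```

```text
pan1 [ 0.5933 -0.0696] nan 1031 0 rim z 0.04611497122796463
pan2 [ 0.5935 -0.0692] nan 938 0 rim z 0.057084777689247454
pan3n [ 0.594 -0.069] 10.926234102120446 872 1 rim z 0.06803599351340169
pan4n [ 0.5936 -0.0692] 7.164862293541944 915 1590 rim z 0.07890614872363749
pan3 [ 0.599 -0.228] -76.32455689555893 0 75 rim z nan
pan4 [0.505 0.059] nan 0 0 rim z nan
tool yaw 6.986430106639517
t 32.08 pos [ 0.5955 -0.0716  0.2337] toolx [-0.9925 -0.1216 -0.0075] tooly [-0.1216  0.9926 -0.0009] delta mm [  17.2 -156.   197.7]
t 32.08 pos [ 0.5955 -0.0716  0.2337] toolx [-0.9925 -0.1216 -0.0075] tooly [-0.1216  0.9926 -0.0009] delta mm [ 75.4 140.8 197. ]
side 1 (array([ 0.59080086, -0.06793742]), np.float64(12.302288685235283), 153, 73)
side 2 (array([ 0.59188193, -0.06832026]), np.float64(12.223619240652795), 127, 77)
side 3 (array([ 0.58890776, -0.0740594 ]), np.float64(9.17324077980831), 121, 89)
side 4 (array([ 0.59176024, -0.07213504]), np.float64(8.12512650470714), 103, 135)
scene 1 (array([ 0.59428628, -0.07222482]), np.float64(1.8226123780440275), 295, 137)
scene 2 (array([ 0.59469847, -0.07194815]), np.float64(1.479602722875967), 263, 160)
scene 3 (array([ 0.58742732, -0.06808303]), np.float64(4.41978631442197), 233, 156)
scene 4 (array([ 0.59147536, -0.06764439]), np.float64(6.1607991478536235), 184, 287)
```

View pics/s4.png

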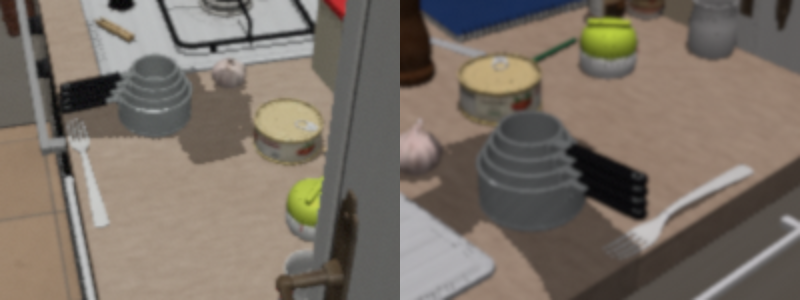

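All four pans are nested level around crop (155,95) in the side view and (535,165) in the scene view. The handles are stacked, the rims are at 46/57/68/79 mm, and the bystanders haven't moved. Handing in.

```bash
python3 -c "
from rig import r
print(r.close_job())"
```

```text
the job is handed in; nothing more can be done
None
```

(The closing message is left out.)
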